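# Put the mixed-up hand tools back into their foam inserts

### The arm

A 6-joint arm with a two-finger parallel gripper is mounted at the origin on a cart in front of the work surface, level with it; the furniture and walls round the work are solid. World frame = base frame: x ahead of the robot, y to its left, z up, the work surface at z = 0. Lengths are in m, angles in rad, forces in N, time in s.
With the tool pointing down it reaches from about 0.35 to 0.975 m from the base axis. Payload 4.9 kg.
Tool frame: the origin (TCP) lies midway between the tips of the shut fingers; the grasp point (between the pads) lies 19 mm behind it; z points along the fingers, y is the line along which they close (so a half turn about z gives the same grasp; the last joint's range is limited). The gripper opens to 85 mm and grips with 20 to 120 N. Pads are 22 mm wide; open, the fingers measure 114 mm over their backs; the gripper's body (76 mm by 85 mm) begins 54 mm behind the grasp point. The pads swing forward as they close: fully open they stand 13 mm farther back than shut.
Start: joints at [1.087, 0.053, 1.613, -0, 1.476, -0.119], TCP at [0.223, 0.584, 0.231] pointing down, gripper open.
Joint ranges: [-3.01, 3.01], [-1.01, 2.22], [0.06, 2.58], [-1.02, 4.17], [0.09, 2.62], [-3.14, 3.14]. Speed limits (rad/s): [2.57, 2.57, 3.14, 3.14, 3.14, 3.14].

### API

Orientations are given as a rotation vector (axis times angle).
In Python, from station import monitor, eyes, finish_job gives the robot as it stands. The module is installed in compiled form; this text tells all that it offers.
- The arm moves only by the tool step_arm, never from a script. Its argument "commands" is a list of rows, each a list of 3 entries, a list of its own where there are three numbers: the opening in per cent of the stroke, from 0 (shut) to 100 (fully open), then the shift along the tool's x, y, z in mm, then the turn about the tool's z in degrees. In form: [[hand, [x, y, z], yaw], ...]. A call has 1 to 12 rows; each row is the pose to reach, as a shift and turn from the pose commanded when the call began, along the tool's axes at that moment; what a row does not reach only later rows make up. A row lasts 1/8 s, in which the tool goes at most 62.5 mm and 10.7 degrees, less where a joint would pass 70% of its speed; a pose out of reach is approached as far as the arm can. A call with a gripper value outside its range is refused whole. The fingers move at their own pace and stop on an object; "squeeze" is the grip in N (left out, the last holds). Time passes only in rows, so rows that repeat a pose let the fingers close. It gives the time, the measured TCP pose, the force, the opening and the grip force at its end, in the units of the state.
- monitor.get_obs(): the state, without advancing time (a new reading comes with each control period).
- eyes.get_image(name): name is "side" or "top" or "wrist"; returns the picture (400x640x3 uint8, red, green, blue); there is no depth.
- eyes.camera_info(name): a dict with "camera_matrix" (3x3 intrinsics, pixels), "extrinsics" (4x4, takes a point from camera to world coordinates). Camera axes: x right, y down, z forward; pixel columns grow to the right and rows downward; lengths in m; the calibration is good to about 2 mm. A picture is of the moment at which its call begins: read the wrist's pose just before it. camera_info takes no time and is no camera call; for the wrist camera it gives the pose at the moment of the call.
- finish_job(): hands the job in; it is judged then, once.
The state is a dict: "t": time; "q": joint angles; "dq": joint speeds; "effort": joint torques, N m; "tool_pos": TCP position; "tool_rot": TCP orientation; "contact_force": force on the tool from outside, world axes, zero at the start; "wrist_torque": the same for the moment, N m; "opening": finger opening in m; "grip_force": force on a finger pad.
Only numpy, scipy, OpenCV 4.12 (cv2) and the standard library are available. Lean on these libraries where they do the work, as an engineer would, in place of code of your own. Each camera call takes 0.05 s, during which the arm holds its last target. There are 200 camera calls.

### The job

The hand tools have been put back wrongly: the long spanner, the short spanner and the cold chisel lie on or in one another's foam inserts, and the pliers lie on the bench. Put each of the four tools down flat into the recess cut for it (either way round), setting a tool aside on a free spot where needed, and leave the tape measure and the flange where they are.

Things in the scene. Friction and masses are not known exactly. Their poses are not given: they have to be found in the camera images.
- long_spanner: The longer of the two steel combination spanners, 231 mm long, heads 34 mm wide, shank 13 mm wide, 9 mm thick, 0.16 kg. Origin: centre of its underside, mid-length, on the shank (grip here, across x). y runs along it, z up. It starts lying on top of the short spanner's insert, across the recess that is too small for it.
- short_spanner: The shorter steel combination spanner, 157 mm long, heads 23 mm wide, shank 9 mm wide, 9 mm thick, 0.12 kg. Origin: centre of its underside, mid-length, on the shank (grip here, across x). y runs along it, z up. It starts lying down in the chisel's recess.
- chisel: Grey steel cold chisel, 170 mm long: a round 18.5 mm bar with a flat blade 22 mm wide on its -y end (the blade takes up 50 mm), 0.24 kg. Origin: on the underside at mid-length, under the bar (grip here, across x). y runs along it, z up; it may roll by up to half a radian about y. It starts lying down in the long spanner's recess.
- pliers: Combination pliers with red handles, 165 mm long, 44 mm wide over the handles, 13 mm thick, 0.2 kg; jaws at the -y end, handles at the +y end. Origin: centre of the underside, mid-length; there the body is about 32 mm wide over both shanks (grip here, across x). y runs along it, z up. It starts lying on the bench to the right of the inserts; its own recess starts empty.
- long_spanner_insert: Longest foam insert, 80x276x26 mm, black with yellow recess floor. Recess spanner-shaped, 249 mm long: 28 mm wide, 48 mm at the heads. Floor 12 mm, top 26 mm above the bench. An open finger notch 60 mm long, floor-deep, crosses the middle. Fixed. Origin: underside centre, on the bench; y along the recess, z up. Seated: tool origin over it, 12 mm up, y axes parallel, either way round.
- short_spanner_insert: Foam insert, 80x216x26 mm, black with yellow recess floor. Recess spanner-shaped, 176 mm long: 24 mm wide, 38 mm at the heads. Floor 12 mm, top 26 mm above the bench. An open finger notch 60 mm long, floor-deep, crosses the middle. Fixed. Origin: underside centre, on the bench; y along the recess, z up. Seated: tool origin over it, 12 mm up, y axes parallel, either way round.
- chisel_insert: Foam insert, 80x216x26 mm, black with yellow recess floor. Recess a straight narrow slot, 188 x 36 mm. Floor 12 mm, top 26 mm above the bench. An open finger notch 60 mm long, floor-deep, crosses the middle. Fixed. Origin: underside centre, on the bench; y along the recess, z up. Seated: tool origin over it, 12 mm up, y axes parallel, either way round.
- pliers_insert: Foam insert, 80x216x26 mm, black with yellow recess floor. Recess a straight wide slot, 183 x 58 mm. Floor 12 mm, top 26 mm above the bench. An open finger notch 60 mm long, floor-deep, crosses the middle. Fixed. Origin: underside centre, on the bench; y along the recess, z up. Seated: tool origin over it, 12 mm up, y axes parallel, either way round.
- tape_measure: Yellow tape measure standing on edge on the bench to the right of the inserts, 34 x 75 x 65 mm. Origin: centre of its underside. A bystander, to be left alone.
- flange: Turned steel flange lying on the bench to the right of the inserts, 95 mm across, 32 mm high. Origin: centre of its underside. A bystander, to be left alone.

How it is judged:
By the outcome, as a careful person would: the job done as asked, in the order asked, and still so for the second after the job is handed in, with the robot touching nothing.
It also fails if it takes over 128 s, if anything falls off the work surface, if the arm or the gripper's body presses on something with over 40 N, if the wrist force passes 120 N, or if a joint passes its speed limit or range.

## Working session

There is one attempt and no reset: what is moved stays moved. The work goes in short steps, Python scripts to look and compute and a tool call to move; the robot and the scene stay as the last step left them, time stands still between calls to the robot, and variables do not carry over. Pictures are saved under pics/ and viewed, at most 17 in all, crops included, and the job is handed in when it is done.

Besides the shell and the picture viewer there is one more tool, called after "Request:" by a JSON object that holds its "op" and its "data". step_arm: Moves the arm, as the interface text tells. Its arguments: {"type":"object","properties":{"commands":{"type":"array"},"squeeze":{"type":"number"}},"required":["commands"]}

```bash
mkdir -p pics
cat > h.py <<'E'
import numpy as np, cv2
from station import monitor, eyes, finish_job
def snap(n,f):
    i=eyes.camera_info(n); im=eyes.get_image(n); cv2.imwrite('pics/'+f+'.png',im[:,:,::-1]); 
    np.savez('pics/'+f+'.npz',im=im,K=i['camera_matrix'],T=i['extrinsics']); return im,np.array(i['camera_matrix']),np.array(i['extrinsics'])
def load(f):
    d=np.load('pics/'+f+'.npz'); return d['im'],d['K'],d['T']
def ray(K,T,px,z):
    px=np.atleast_2d(px).astype(float); d=np.c_[px,np.ones(len(px))]@np.linalg.inv(K).T@T[:3,:3].T
    return T[:3,3]+d*((z-T[2,3])/d[:,2])[:,None]
def proj(K,T,P):
    P=np.atleast_2d(P); c=(P-T[:3,3])@T[:3,:3]; p=c@K.T; return p[:,:2]/p[:,2:]
E
python3 - <<'E'
from h import *
for n in ('top','side'):
    im,K,T=snap(n,n+'0'); print(n,K.round(1).tolist(),T.round(3).tolist())
o=monitor.get_obs(); print({k:np.round(v,3).tolist() for k,v in o.items()})
E
```

```text
top [[453.3, 0.0, 328.8], [0.0, 453.3, 198.2], [0.0, 0.0, 1.0]] [[0.039, -0.976, 0.213, 0.283], [-0.999, -0.038, 0.008, -0.049], [0.0, -0.213, -0.977, 1.153], [0.0, 0.0, 0.0, 1.0]]
side [[415.4, 0.0, 312.2], [0.0, 415.4, 197.4], [0.0, 0.0, 1.0]] [[-0.999, -0.018, 0.032, 0.491], [-0.036, 0.624, -0.781, 0.862], [-0.006, -0.782, -0.624, 0.78], [0.0, 0.0, 0.0, 1.0]]
{'t': 0.1, 'q': [1.087, 0.053, 1.614, -0.0, 1.476, -0.119], 'dq': [0.001, 0.0, -0.005, -0.001, -0.001, 0.0], 'effort': [0.0, -39.49, -37.136, -0.0, 0.004, 0.0], 'tool_pos': [0.223, 0.583, 0.23], 'tool_rot': [-0.57, -3.089, 0.003], 'contact_force': [0.202, -0.317, -0.414], 'wrist_torque': [-0.023, -0.005, -0.045], 'grip_force': 0.0, 'opening': 0.086}
```

View pics/top0.png

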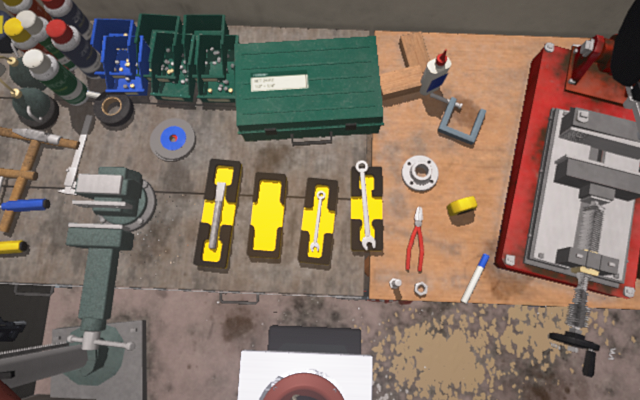

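View pics/side0.png

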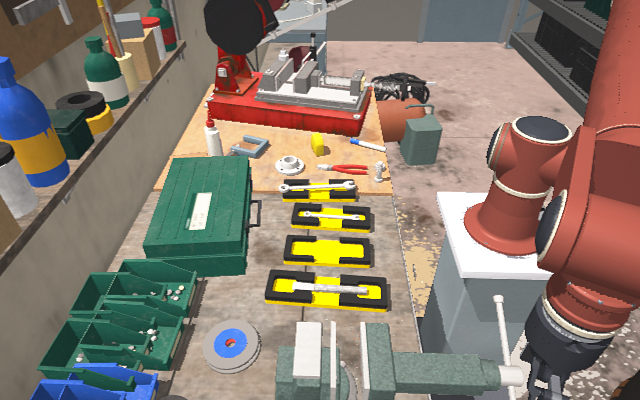

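The top view shows, left to right: the long insert with the chisel at (217,215), the empty pliers insert (267,215), the chisel insert with the short spanner (319,225), the short insert with the long spanner on top (366,208), and the pliers at (416,240). The side view agrees.

```bash
cat > m.py <<'E'
from h import *
import sys
im,K,T=load('top0'); hsv=cv2.cvtColor(im,cv2.COLOR_RGB2HSV)
big=cv2.resize(im[145:285,185:455],None,fx=2.9,fy=2.9,interpolation=cv2.INTER_CUBIC); cv2.imwrite('pics/c0.png',big[:,:,::-1])
yel=cv2.inRange(hsv,(22,150,120),(35,255,255)); blk=cv2.inRange(hsv,(0,0,0),(180,255,45))
def rect(mask,z):
    ys,xs=np.nonzero(mask); P=ray(K,T,np.c_[xs,ys],z)[:,:2]
    r=cv2.boxPoints(cv2.minAreaRect((P*1000).astype(np.float32))); c=r.mean(0)
    e=[r[1]-r[0],r[2]-r[1]]; e.sort(key=np.linalg.norm); l=e[1]; 
    a=np.degrees(np.arctan2(l[1],l[0])); a=(a+90)%180-90
    return c.round(1),round(float(a),1),[round(float(np.linalg.norm(v)),1) for v in e]
for n,x0,x1,y0,y1 in (('long',190,246,150,280),('pliers',246,290,165,265),('chisel',296,341,172,275),('short',346,386,155,258)):
    for nm,m,z in (('y',yel,.012),('b',blk|yel,.026)):
        w=np.zeros_like(m); w[y0:y1,x0:x1]=m[y0:y1,x0:x1]
        k,l,s,_=cv2.connectedComponentsWithStats(w)
        w=(np.isin(l,[i for i in range(1,k) if s[i,4]>25])).astype(np.uint8)
        print(n,nm,rect(w,z))
w=cv2.inRange(hsv,(0,140,80),(8,255,255))|cv2.inRange(hsv,(172,140,80),(180,255,255)); u=np.zeros_like(w); u[200:280,395:435]=w[200:280,395:435]
print('plred',rect(u,.010))
E
python3 m.py
```

```text
long y (array([482.6, 241.5], dtype=float32), -2.7, [82.6, 248.3])
long b (array([480.2, 237.9], dtype=float32), -2.7, [81.6, 245.2])
pliers y (array([482.1, 116.4], dtype=float32), -1.9, [81.3, 181.6])
pliers b (array([479.7, 114.4], dtype=float32), -1.9, [80.3, 179.3])
chisel y (array([472. , -13.9], dtype=float32), -3.3, [81.2, 187.1])
chisel b (array([469.7, -14.3], dtype=float32), -3.3, [80.2, 184.8])
short y (array([ 510.6, -136.1], dtype=float32), 1.6, [77.4, 167.6])
short b (array([ 507.8, -135. ], dtype=float32), 1.6, [76.4, 165.5])
plred (array([ 411.8, -262.6], dtype=float32), -6.5, [43.1, 111.2])
```

View pics/c0.png

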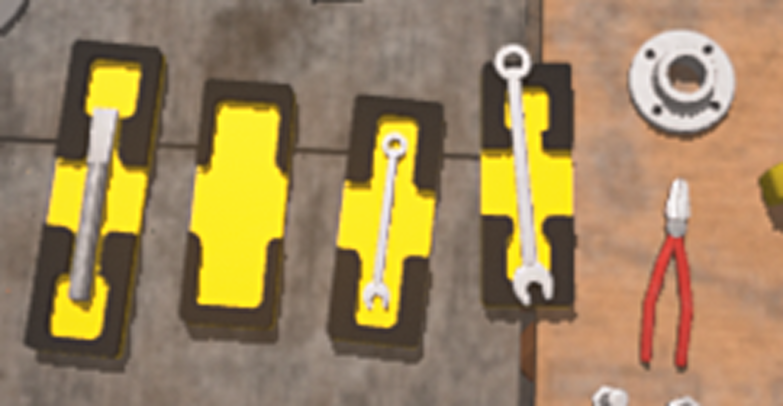

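The crop confirms the layout: chisel blade at the top (far) end, and the long spanner's ring end far and open end near. Next I'll measure the tool axes and double-check the insert angles from the dark foam.

```bash
cat >> m.py <<'E'
print('tools')
gry=cv2.inRange(hsv,(0,0,100),(180,70,255))
def box(m,x0,x1,y0,y1):
    w=np.zeros_like(m); w[y0:y1,x0:x1]=m[y0:y1,x0:x1]
    k,l,s,_=cv2.connectedComponentsWithStats(w); return (l==1+s[1:,4].argmax()).astype(np.uint8)
for n,m,b,z in (('chisel',gry,(205,229,178,252),.021),('shortsp',gry,(307,332,187,256),.021),('longsp',gry,(352,378,158,253),.035),('pliers',w|cv2.inRange(hsv,(0,0,120),(180,60,255)),(400,430,203,276),.012)):
    mm=box(m,*b); ys,xs=np.nonzero(mm); P=ray(K,T,np.c_[xs,ys],z)[:,:2]*1000
    v=cv2.fitLine(P.astype(np.float32),cv2.DIST_L2,0,.01,.01).ravel(); v*=np.sign(v[0]); t=(P-v[2:])@v[:2]
    print(n,rect(mm,z),'line ang',np.degrees(np.arctan2(v[1],v[0])).round(1),'mid',(v[2:]+v[:2]*(t.min()+t.max())/2).round(1),'len',np.ptp(t).round(1))
dk=cv2.inRange(im.max(2),0,72)|yel
for n,b in (('long',(190,246,150,280)),('pliers',(246,292,165,265)),('chisel',(296,341,172,275)),('short',(346,388,155,258))):
    print(n,rect(box(dk,*b),.026))
E
python3 m.py | sed -n '/tools/,$p'
```

```text
tools
chisel (array([476.5, 245.9], dtype=float32), -4.4, [22.5, 167.9]) line ang -3.4 mid [476.5 244. ] len 168.0
shortsp (array([471.5, -12.5], dtype=float32), -3.9, [21.0, 152.9]) line ang -4.5 mid [471.4 -13.2] len 153.0
longsp (array([ 517.8, -127.1], dtype=float32), 4.6, [47.1, 237.6]) line ang 6.9 mid [ 518.5 -129.5] len 238.4
pliers (array([ 436. , -260.3], dtype=float32), -0.3, [42.6, 162.7]) line ang -5.6 mid [ 436.8 -264.5] len 162.2
long (array([482.3, 256.6], dtype=float32), -2.1, [119.4, 276.8])
pliers (array([486.6, 114.2], dtype=float32), -1.9, [80.3, 203.7])
chisel (array([471.8, -14.4], dtype=float32), -3.3, [80.2, 213.5])
short (array([ 505. , -135.7], dtype=float32), 1.8, [77.9, 219.4])
```

```bash
cat >> h.py <<'E'
from scipy.spatial.transform import Rotation as Ro
def plan(*wps):
    """wps: (x,y,z mm, theta deg of long axis from world x) -> rows shift+yaw from the present pose"""
    o=monitor.get_obs(); R=Ro.from_rotvec(o['tool_rot']).as_matrix(); p=np.array(o['tool_pos'])*1000
    xa=np.degrees(np.arctan2(R[1,0],R[0,0]))
    print('t',round(o['t'],2),'tcp',p.round(1),'theta',round((xa+90)%180-90,1),'tilt',R[2].round(3),'q6',round(o['q'][5],2),'open',round(o['opening'],4),'grip',round(o['grip_force'],1),'F',np.round(o['contact_force'],1))
    for w in wps:
        s=R.T@(np.array(w[:3])-p); y=-((w[3]-xa+90)%180-90)
        print(w,'->',s.round(1).tolist(),round(y,1))
E
python3 - <<'E'
from h import *
plan((420,250,230,0),(440,-262,190,-4))
T=np.array(eyes.camera_info('wrist')['extrinsics']); o=monitor.get_obs(); R=Ro.from_rotvec(o['tool_rot']).as_matrix()
print((R.T@T[:3,:3]).round(3).tolist(), (R.T@(T[:3,3]-o['tool_pos'])).round(3))
E
```

```text
t 0.1 tcp [222.7 583.4 230.2] theta -20.9 tilt [ 0.    -0.002 -1.   ] q6 -0.12 open 0.0855 grip 0.0 F [ 0.2 -0.3 -0.4]
(420, 250, 230, 0) -> [-303.2, -241.1, 0.6] -20.9
(440, -262, 190, -4) -> [-504.6, -712.2, 41.4] -16.9
[[-0.001, -0.955, -0.297], [1.0, -0.001, 0.0], [-0.001, -0.297, 0.955]] [ 0.075 -0.    -0.143]
```

Request:
{"op": "step_arm", "data": {"commands": [[100, [-303, -241, 0], -20], [100, [-303, -241, 0], -20], [100, [-303, -241, 0], -20], [100, [-303, -241, 0], -20], [100, [-303, -241, 0], -20], [100, [-303, -241, 0], -20], [100, [-303, -241, 0], -20]], "squeeze": 40}}

```text
t: 0.98
tool_pos: [0.4211, 0.2479, 0.2309]
tool_rot: [-0.032, -3.141, 0.001]
contact_force: [0.3, 0.2, 0.0]
opening: 0.0855
grip_force: 0.0
```

```bash
python3 -c "
from h import *
plan((440,-262,190,-4))"
```

```text
t 0.97 tcp [421.1 247.9 230.9] theta -1.2 tilt [ 0.    -0.001 -1.   ] q6 -1.17 open 0.0855 grip 0.0 F [0.3 0.2 0. ]
(440, -262, 190, -4) -> [-29.4, -509.4, 41.1] 2.8
```

Request:
{"op": "step_arm", "data": {"commands": [[100, [-29, -509, 41], 3], [100, [-29, -509, 41], 3], [100, [-29, -509, 41], 3], [100, [-29, -509, 41], 3], [100, [-29, -509, 41], 3], [100, [-29, -509, 41], 3], [100, [-29, -509, 41], 3], [100, [-29, -509, 41], 3], [100, [-29, -509, 41], 3], [100, [-29, -509, 41], 3]]}}

```text
t: 2.22
tool_pos: [0.4411, -0.2583, 0.1897]
tool_rot: [-0.108, -3.139, -0.002]
contact_force: [0.5, 0.1, -0.0]
opening: 0.0851
grip_force: 0.0
```

```bash
python3 -c "
from h import *
plan(); snap('wrist','w1')"
```

```text
t 2.23 tcp [ 441.1 -258.3  189.7] theta -3.9 tilt [ 0.001  0.002 -1.   ] q6 -2.18 open 0.0851 grip 0.0 F [ 0.5  0.1 -0. ]
```

View pics/w1.png

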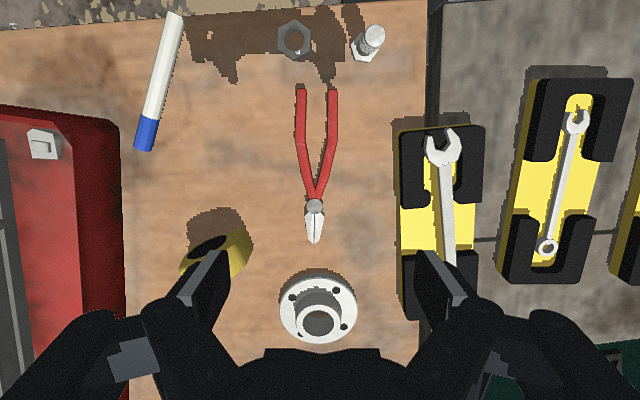

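The wrist view shows the pliers with handle tips at (302,90) and (333,90), jaw tip at (314,243) and pivot at (315,207). The tape is at (215,250) and the flange at (318,308).

```bash
python3 -c "
from h import *
im,K,T=load('w1')
P=ray(K,T,[(302,90),(333,90),(314,243),(315,207)],.008)*1000; print(P.round(1))
h=(P[0]+P[1])/2; d=P[2]-h; print('len',np.linalg.norm(d),'mid',(h+P[2])/2,'ang',np.degrees(np.arctan2(d[1],d[0])))
print('tape edge',ray(K,T,[(250,240),(250,250)],.03)*1000,'nut',ray(K,T,[(278,40)],.005)*1000)
a=np.degrees(np.arctan2(d[1],d[0])); m=(h+P[2])/2
plan((m[0],m[1],100,a),(m[0],m[1],5,a),(482,116.4,120,-1.9))"
```

```text
[[ 359.6 -271.7    8. ]
 [ 361.7 -241.6    8. ]
 [ 524.2 -272.6    8. ]
 [ 481.3 -268.2    8. ]]
len 164.31284720881553 mid [ 442.44734852 -264.61293676    8.        ] ang -5.565653775438135
tape edge [[ 505.33895402 -338.01976082   30.        ]
 [ 516.88704087 -339.60229983   30.        ]] nut [[ 313.38832139 -290.54211564    5.        ]]
t 2.27 tcp [ 441.2 -257.6  189.9] theta -3.8 tilt [ 0.001  0.001 -1.   ] q6 -2.18 open 0.0853 grip 0.0 F [0.1 0.4 0.5]
(np.float64(442.44734852356595), np.float64(-264.6129367562264), 100, np.float64(-5.565653775438135)) -> [-1.7, -7.0, 89.9] 1.7
(np.float64(442.44734852356595), np.float64(-264.6129367562264), 5, np.float64(-5.565653775438135)) -> [-1.8, -7.2, 184.9] 1.7
(482, 116.4, 120, -1.9) -> [-15.6, 375.8, 70.4] -1.9
```

Request:
{"op": "step_arm", "data": {"commands": [[100, [-2, -7, 60], 2], [100, [-2, -7, 120], 2], [100, [-2, -7, 160], 2], [100, [-2, -7, 180], 2], [100, [-2, -7, 189], 2], [100, [-2, -7, 189], 2], [30, [-2, -7, 189], 2], [20, [-2, -7, 189], 2], [20, [-2, -7, 189], 2], [20, [-2, -7, 189], 2]], "squeeze": 40}}

```text
t: 3.52
tool_pos: [0.443, -0.2662, 0.0024]
tool_rot: [0.162, 3.137, -0.001]
contact_force: [-2.5, 0.8, 5.5]
opening: 0.0301
grip_force: 38.2
```

```bash
python3 -c "
from h import *
plan((482,117,110,-1.9))"
```

```text
t 3.52 tcp [ 443.  -266.2    2.4] theta -5.9 tilt [-0.001 -0.    -1.   ] q6 -2.15 open 0.0301 grip 38.2 F [-2.5  0.8  5.5]
(482, 117, 110, -1.9) -> [0.6, 385.2, -107.7] -4.0
```

Request:
{"op": "step_arm", "data": {"commands": [[20, [0, 0, -50], 0], [20, [0, 20, -100], -2], [20, [0, 80, -108], -4], [20, [0, 140, -108], -4], [20, [0, 200, -108], -4], [20, [0, 260, -108], -4], [20, [0, 320, -108], -4], [20, [0, 370, -108], -4], [20, [1, 385, -108], -4], [20, [1, 385, -108], -4], [20, [1, 385, -108], -4]]}}

```text
t: 4.9
tool_pos: [0.481, 0.116, 0.109]
tool_rot: [-0.054, -3.141, 0.001]
contact_force: [-0.4, 0.1, -1.6]
opening: 0.0303
grip_force: 39.6
```

```bash
python3 -c "
from h import *
plan((482,117,16,-1.9)); snap('wrist','w2')"
```

```text
t 4.9 tcp [481. 116. 109.] theta -2.0 tilt [ 0.001 -0.001 -1.   ] q6 -1.45 open 0.0303 grip 39.6 F [-0.4  0.1 -1.6]
(482, 117, 16, -1.9) -> [-1.0, 1.1, 93.0] -0.1
```

View pics/w2.png

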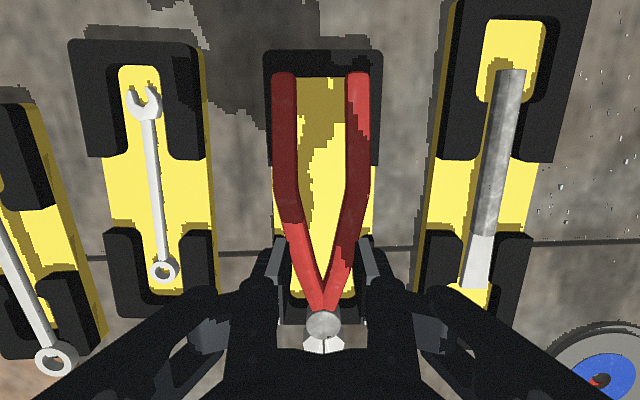

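The pliers hang level over their slot, with handles at x≈285 and 358 centred between the foam walls. Lowering now.

Request:
{"op": "step_arm", "data": {"commands": [[20, [-1, 1, 50], 0], [20, [-1, 1, 80], 0], [20, [-1, 1, 92], 0], [20, [-1, 1, 93], 0], [20, [-1, 1, 93], 0], [60, [-1, 1, 93], 0], [60, [-1, 1, 93], 0], [60, [-1, 1, 93], 0], [60, [-1, 1, 50], 0], [80, [-1, 1, 0], 0], [80, [-1, 1, -60], 0], [80, [-1, 1, -80], 0]]}}

```text
t: 6.45
tool_pos: [0.4844, 0.1184, 0.1945]
tool_rot: [0.052, 3.133, 0.001]
contact_force: [0.0, -0.3, 0.5]
opening: 0.0682
grip_force: 0.0
```

```bash
python3 -c "
from h import *
plan((515,-132,190,6)); snap('wrist','w3')"
```

```text
t 6.45 tcp [484.4 118.4 194.5] theta -1.9 tilt [-0.008  0.001 -1.   ] q6 -1.45 open 0.0682 grip 0.0 F [ 0.  -0.3  0.5]
(515, -132, 190, 6) -> [-38.8, -249.3, 4.6] -7.9
```

View pics/w3.png

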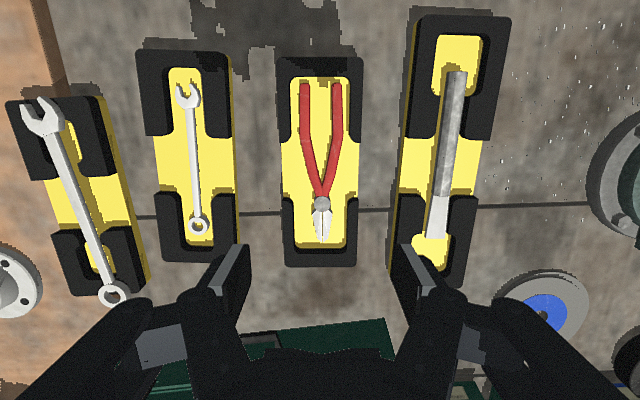

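The pliers are seated, inside the yellow slot around (320,160). Next come the long spanner's ends, (33,105) and (113,298) here, and a free set-aside spot.

```bash
python3 -c "
from h import *
im,K,T=load('w3')
def seg(n,a,b,z,K=K,T=T):
    P=ray(K,T,[a,b],z)*1000; d=P[1]-P[0]; print(n,P.round(0)[:,:2].tolist(),'len',np.linalg.norm(d).round(1),'mid',((P[0]+P[1])/2).round(1)[:2],'ang',np.degrees(np.arctan2(d[1],d[0])).round(1))
seg('long',(33,98),(117,308),.033)
seg('short',(187,82),(200,238),.020)
seg('chisel',(458,70),(434,238),.021)
im,K,T=load('w1')
print('flange bench', (ray(K,T,[(278,310),(358,310),(318,278)],.02)*1000).round(0)[:,:2].tolist())
print('nut bolt', (ray(K,T,[(278,40),(294,58),(352,55),(365,62),(395,130)],.01)*1000).round(0)[:,:2].tolist())
im,K,T=load('top0'); 
print('flange top', (ray(K,T,[(401,173),(439,173),(420,192),(420,154)],.02)*1000).round(0)[:,:2].tolist(), 'nut/bolt',(ray(K,T,[(395,276),(421,283)],.0)*1000).round(0)[:,:2].tolist(),'edge',(ray(K,T,[(420,300)],.0)*1000).round(0)[:,:2].tolist())
# long spanner ends from top image
seg('longtop',(362,160),(369,250),.034,K,T)
"
```

```text
long [[404.0, -144.0], [634.0, -120.0]] len 231.3 mid [ 519.  -132.1] ang 6.0
short [[394.0, -6.0], [556.0, -18.0]] len 162.1 mid [475.2 -11.8] ang -4.3
chisel [[392.0, 249.0], [564.0, 239.0]] len 172.2 mid [478.4 244. ] ang -3.2
flange bench [[601.0, -320.0], [608.0, -227.0], [562.0, -271.0]]
nut bolt [[314.0, -290.0], [331.0, -277.0], [332.0, -222.0], [339.0, -210.0], [404.0, -182.0]]
flange top [[604.0, -224.0], [607.0, -322.0], [555.0, -273.0], [657.0, -273.0]] nut/bolt [[341.0, -213.0], [326.0, -278.0]] edge [[284.0, -276.0]]
longtop [[630.0, -121.0], [400.0, -144.0]] len 231.8 mid [ 515.  -132.6] ang -174.4
```

Request:
{"op": "step_arm", "data": {"commands": [[60, [-40, -60, 0], -8], [60, [-40, -120, 0], -8], [60, [-40, -180, 0], -8], [60, [-40, -240, 20], -8], [60, [-40, -249, 70], -8], [60, [-40, -249, 90], -8], [60, [-40, -249, 90], -8]]}}

```text
t: 7.38
tool_pos: [0.512, -0.1305, 0.0964]
tool_rot: [0.168, -3.132, -0.005]
contact_force: [-0.2, 1.0, -0.1]
opening: 0.051
grip_force: 0.0
```

```bash
python3 -c "
from h import *
plan((517,-132,27.5,6),(517,-132,110,6)); im,K,T=snap('wrist','w4')"
```

```text
t 7.38 tcp [ 512.  -130.5   96.4] theta 6.1 tilt [ 0.005  0.003 -1.   ] q6 -2.07 open 0.051 grip 0.0 F [-0.2  1.  -0.1]
(517, -132, 27.5, 6) -> [-5.2, -2.2, 68.9] 0.1
(517, -132, 110, 6) -> [-4.8, -1.9, -13.6] 0.1
```

View pics/w4.png

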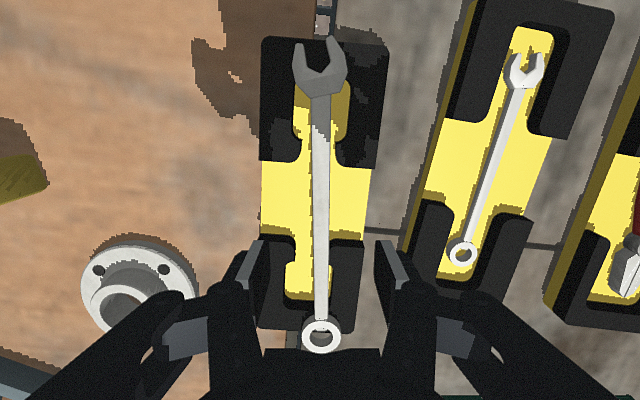

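The shank (320, 100–310) is centred between the open fingers. Gripping it.

Request:
{"op": "step_arm", "data": {"commands": [[60, [-4, -2, 40], 0], [60, [-4, -2, 65], 0], [60, [-4, -2, 69], 0], [60, [-4, -2, 69], 0], [10, [-4, -2, 69], 0], [5, [-4, -2, 69], 0], [5, [-4, -2, 69], 0], [5, [-4, -2, 69], 0], [5, [-4, -2, 69], 0], [5, [-4, -2, 0], 0], [5, [-4, -2, 0], 0]]}}

```text
t: 8.8
tool_pos: [0.521, -0.135, 0.1041]
tool_rot: [-0.167, 3.129, -0.006]
contact_force: [0.4, -0.2, -1.3]
opening: 0.0108
grip_force: 39.3
```

```bash
python3 -c "
from h import *
plan((456,-238,100,12),(456,-238,3,12)); im,K,T=load('w4')
q=ray(K,T,[(260,162),(375,165),(262,238),(362,240)],.012)*1000; print(q.round(1),q.mean(0).round(1))"
```

```text
t 8.8 tcp [ 521.  -135.   104.1] theta 6.1 tilt [-0.008 -0.004 -1.   ] q6 -2.07 open 0.0108 grip 39.3 F [ 0.4 -0.2 -1.3]
(456, -238, 100, 12) -> [75.6, -95.5, 3.9] -5.9
(456, -238, 3, 12) -> [76.4, -95.1, 100.9] -5.9
[[ 487.6 -178.4   12. ]
 [ 481.   -94.5   12. ]
 [ 548.1 -173.8   12. ]
 [ 541.6  -95.4   12. ]] [ 514.6 -135.5   12. ]
```

Request:
{"op": "step_arm", "data": {"commands": [[5, [30, -40, 0], -3], [5, [76, -95, 4], -6], [5, [76, -95, 4], -6], [5, [76, -95, 50], -6], [5, [76, -95, 90], -6], [5, [76, -95, 101], -6], [5, [76, -95, 101], -6], [40, [76, -95, 101], -6], [40, [76, -95, 101], -6], [40, [76, -95, 101], -6], [40, [76, -95, 40], -6], [40, [76, -95, 0], -6]]}}

```text
t: 10.3
tool_pos: [0.4526, -0.2357, 0.1004]
tool_rot: [0.331, -3.124, -0.001]
contact_force: [0.2, -0.7, -0.3]
opening: 0.034
grip_force: 0.0
```

```bash
python3 -c "
from h import *
plan((472,-12,190,-4.3),(472,-12,13.5,-4.3)); snap('wrist','w5');snap('top','t5')"
```

```text
t 10.3 tcp [ 452.6 -235.7  100.4] theta 12.1 tilt [ 0.     0.001 -1.   ] q6 -2.41 open 0.034 grip 0.0 F [ 0.2 -0.7 -0.3]
(472, -12, 190, -4.3) -> [-65.9, 214.7, -89.5] 16.4
(472, -12, 13.5, -4.3) -> [-65.9, 214.6, 87.0] 16.4
```

View pics/w5.png

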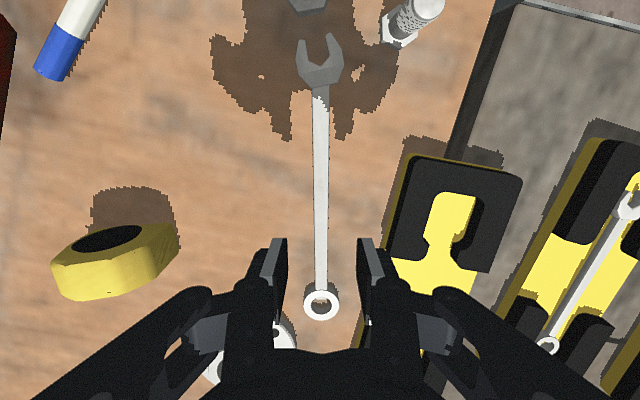

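The long spanner lies free on the bench, from (320,60) to (320,305), clear of the flange and nut. Next is the short spanner. I'll re-measure its empty insert from the top picture just taken.

Request:
{"op": "step_arm", "data": {"commands": [[50, [-20, 30, -60], 8], [50, [-50, 90, -89], 16], [50, [-66, 150, -89], 16], [50, [-66, 210, -89], 16], [50, [-66, 214, -40], 16], [50, [-66, 214, 0], 16], [50, [-66, 214, 0], 16], [50, [-66, 214, 0], 16]]}}

```text
t: 11.4
tool_pos: [0.4726, -0.0132, 0.0998]
tool_rot: [0.107, 3.14, 0.0]
contact_force: [0.2, 0.1, 0.5]
opening: 0.0429
grip_force: 0.0
```

```bash
cat > m2.py <<'E'
from h import *
import sys
def yrect(f,b,z=.012):
    im,K,T=load(f); hsv=cv2.cvtColor(im,cv2.COLOR_RGB2HSV); m=cv2.inRange(hsv,(22,150,120),(35,255,255)); x0,x1,y0,y1=b
    w=np.zeros_like(m); w[y0:y1,x0:x1]=m[y0:y1,x0:x1]
    k,l,s,_=cv2.connectedComponentsWithStats(w); w=np.isin(l,[i for i in range(1,k) if s[i,4]>25])
    ys,xs=np.nonzero(w); P=ray(K,T,np.c_[xs,ys],z)[:,:2]*1000
    (c,sz,a)=cv2.minAreaRect(P.astype(np.float32)); r=cv2.boxPoints((c,sz,a)); e=sorted([r[1]-r[0],r[2]-r[1]],key=np.linalg.norm)
    a=np.degrees(np.arctan2(e[1][1],e[1][0])); print(f,b,np.round(c,1),np.round(sz,1),round((a+90)%180-90,1))
E
python3 -c "
from m2 import *
yrect('t5',(346,390,155,265)); plan((472,-12,13.5,-4.3)); snap('wrist','w6')"
```

```text
t5 (346, 390, 155, 265) [ 510.7 -137.1] [172.8  79.5] 1.6
t 11.4 tcp [472.6 -13.2  99.8] theta -3.9 tilt [-0.  0. -1.] q6 -1.69 open 0.0429 grip 0.0 F [0.2 0.1 0.5]
(472, -12, 13.5, -4.3) -> [0.7, 1.2, 86.3] 0.4
```

View pics/w6.png

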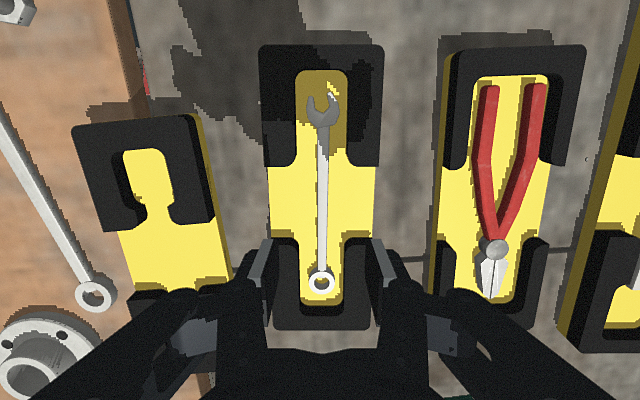

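The short spanner lies centred under the fingers, open head at (323,105) and ring at (321,283). Gripping it.

Request:
{"op": "step_arm", "data": {"commands": [[50, [0, 1, 50], 0], [50, [0, 1, 80], 0], [50, [0, 1, 86], 0], [50, [0, 1, 86], 0], [10, [0, 1, 86], 0], [2, [0, 1, 86], 0], [2, [0, 1, 86], 0], [2, [0, 1, 86], 0], [2, [0, 1, 30], 0], [2, [0, 1, 0], 0], [2, [0, 1, 0], 0]]}}

```text
t: 12.82
tool_pos: [0.4745, -0.0124, 0.1023]
tool_rot: [0.106, 3.133, -0.002]
contact_force: [-0.4, -0.8, -1.6]
opening: 0.0072
grip_force: 39.4
```

```bash
python3 -c "
from h import *
im,K,T=load('w6'); P=ray(K,T,[(323,86),(320,294)],.019)*1000; print(P.round(1),np.linalg.norm(P[1]-P[0]),P.mean(0))
plan((511,-137,100,1.6),(511,-137,14,1.6))"
```

```text
[[391.6  -6.9  19. ]
 [553.1 -20.3  19. ]] 162.02962726020982 [472.38125709 -13.60022701  19.        ]
t 12.82 tcp [474.5 -12.4 102.3] theta -3.9 tilt [-0.006 -0.001 -1.   ] q6 -1.69 open 0.0072 grip 39.4 F [-0.4 -0.8 -1.6]
(511, -137, 100, 1.6) -> [-44.8, -121.8, 2.7] -5.5
(511, -137, 14, 1.6) -> [-44.3, -121.7, 88.7] -5.5
```

Request:
{"op": "step_arm", "data": {"commands": [[2, [-15, -40, 0], -3], [2, [-35, -100, 0], -5], [2, [-46, -122, 0], -5.5], [2, [-46, -122, 20], -5.5], [2, [-46, -122, 60], -5.5], [2, [-46, -122, 60], -5.5]]}}

```text
t: 13.58
tool_pos: [0.5054, -0.1351, 0.0338]
tool_rot: [0.043, -3.131, -0.007]
contact_force: [-0.3, 0.6, -1.3]
opening: 0.0072
grip_force: 39.5
```

```bash
python3 -c "
from h import *
plan((511,-137,14,1.6)); snap('wrist','w7')"
```

```text
t 13.57 tcp [ 505.4 -135.1   33.8] theta 1.6 tilt [ 0.01   0.005 -1.   ] q6 -2.0 open 0.0072 grip 39.5 F [-0.3  0.6 -1.3]
(511, -137, 14, 1.6) -> [-5.7, -2.1, 19.8] -0.0
```

View pics/w7.png

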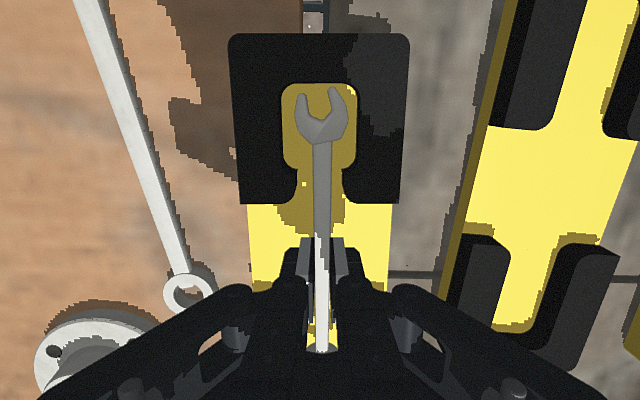

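Laterally centred (the head at 320 in a recess spanning 283–357). The remaining offset is motion lag. Lowering.

Request:
{"op": "step_arm", "data": {"commands": [[2, [0, 0, 0], 0], [2, [0, 0, 12], 0], [2, [0, 0, 24], 0], [2, [0, 0, 26], 0], [2, [0, 0, 26], 0], [30, [0, 0, 26], 0], [40, [0, 0, 26], 0], [40, [0, 0, 26], 0], [50, [0, 0, -30], 0], [50, [0, 0, -90], 0], [50, [0, 0, -150], 0], [50, [0, 0, -150], 0]]}}

```text
t: 15.12
tool_pos: [0.5134, -0.1384, 0.1963]
tool_rot: [-0.044, 3.13, -0.008]
contact_force: [-0.3, -0.7, 0.7]
opening: 0.0425
grip_force: 0.0
```

```bash
python3 -c "
from m2 import *
plan((477,244,190,-3.5),(477,244,14,-3.5)); snap('top','t8'); snap('wrist','w8')
yrect('t8',(296,341,172,275))
im=load('t8')[0][145:285,185:455]; cv2.imwrite('pics/c8.png',cv2.resize(im,None,fx=2.9,fy=2.9,interpolation=cv2.INTER_CUBIC)[:,:,::-1])"
```

```text
t 15.12 tcp [ 513.4 -138.4  196.3] theta 1.6 tilt [-0.011 -0.005 -1.   ] q6 -2.0 open 0.0425 grip 0.0 F [-0.3 -0.7  0.7]
(477, 244, 190, -3.5) -> [25.8, 383.2, 4.0] 5.1
(477, 244, 14, -3.5) -> [27.8, 384.2, 180.0] 5.1
t8 (296, 341, 172, 275) [4.88e+02 1.00e-01] [ 52.8 159.4] -8.8
```

View pics/w8.png

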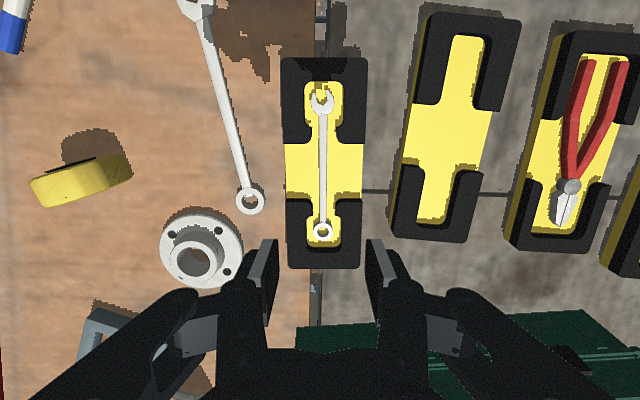

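The short spanner is seated, at (322,90–240) inside its recess. Now the chisel.

Request:
{"op": "step_arm", "data": {"commands": [[70, [4, 60, 0], 2], [70, [8, 120, 0], 5], [70, [16, 180, 0], 5], [70, [20, 240, 0], 5], [70, [24, 300, 0], 5], [70, [26, 360, 10], 5], [70, [26, 383, 50], 5], [70, [26, 383, 80], 5], [70, [26, 383, 80], 5], [70, [26, 383, 80], 5]]}}

```text
t: 16.48
tool_pos: [0.4732, 0.2449, 0.1091]
tool_rot: [-0.094, -3.139, 0.0]
contact_force: [0.3, 0.5, -0.2]
opening: 0.0603
grip_force: 0.0
```

```bash
python3 -c "
from h import *
plan((477,244,14,-3.4)); snap('wrist','w9')"
```

```text
t 16.48 tcp [473.2 244.9 109.1] theta -3.4 tilt [ 0.001 -0.    -1.   ] q6 -1.17 open 0.0603 grip 0.0 F [ 0.3  0.5 -0.2]
(477, 244, 14, -3.4) -> [-3.9, -0.6, 95.1] -0.0
```

View pics/w9.png

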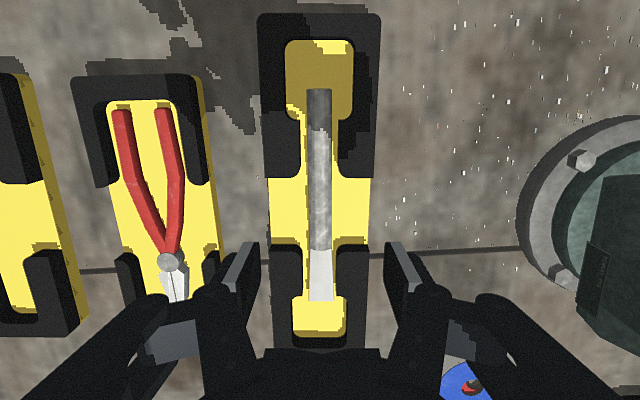

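The chisel is centred at x≈320 (rows 89–301) between the fingers. Gripping it.

Request:
{"op": "step_arm", "data": {"commands": [[70, [-4, -1, 50], 0], [70, [-4, -1, 85], 0], [70, [-4, -1, 95], 0], [70, [-4, -1, 95], 0], [20, [-4, -1, 95], 0], [8, [-4, -1, 95], 0], [8, [-4, -1, 95], 0], [8, [-4, -1, 95], 0], [8, [-4, -1, 60], 0], [8, [-4, -1, 0], 0], [8, [-4, -1, 0], 0], [8, [-4, -1, 0], 0]], "squeeze": 60}}

```text
t: 18.02
tool_pos: [0.4766, 0.2438, 0.1087]
tool_rot: [-0.093, -3.139, 0.0]
contact_force: [0.4, -0.6, -3.6]
opening: 0.0157
grip_force: 59.2
```

```bash
python3 -c "
from h import *
im,K,T=load('w9'); P=ray(K,T,[(320,89),(321,301)],.021)*1000; print(P.round(1),np.linalg.norm(P[1]-P[0]),P.mean(0))
plan((472,-14,100,-3.3),(472,-14,15,-3.3))"
```

```text
[[393.7 248.4  21. ]
 [565.6 238.5  21. ]] 172.20238417848796 [479.68619641 243.4397195   21.        ]
t 18.02 tcp [476.6 243.8 108.7] theta -3.4 tilt [ 0.001 -0.    -1.   ] q6 -1.18 open 0.0157 grip 59.2 F [ 0.4 -0.6 -3.6]
(472, -14, 100, -3.3) -> [-10.7, -257.6, 8.7] -0.1
(472, -14, 15, -3.3) -> [-10.8, -257.6, 93.7] -0.1
```

Request:
{"op": "step_arm", "data": {"commands": [[8, [-3, -50, 0], 0], [8, [-5, -110, 0], 0], [8, [-7, -170, 0], 0], [8, [-9, -230, 0], 0], [8, [-10, -258, 0], 0], [8, [-10, -258, 40], 0], [8, [-10, -258, 60], 0], [8, [-10, -258, 60], 0], [8, [-10, -258, 60], 0]]}}

```text
t: 19.15
tool_pos: [0.4716, -0.014, 0.049]
tool_rot: [-0.093, -3.139, -0.0]
contact_force: [0.6, 1.0, -2.2]
opening: 0.0158
grip_force: 59.5
```

```bash
python3 -c "
from h import *
plan((472,-14,15,-3.3)); snap('wrist','w10')"
```

```text
t 19.15 tcp [471.6 -14.   49. ] theta -3.4 tilt [ 0.001  0.    -1.   ] q6 -1.7 open 0.0158 grip 59.5 F [ 0.6  1.  -2.2]
(472, -14, 15, -3.3) -> [-0.5, 0.0, 34.0] -0.1
```

View pics/w10.png

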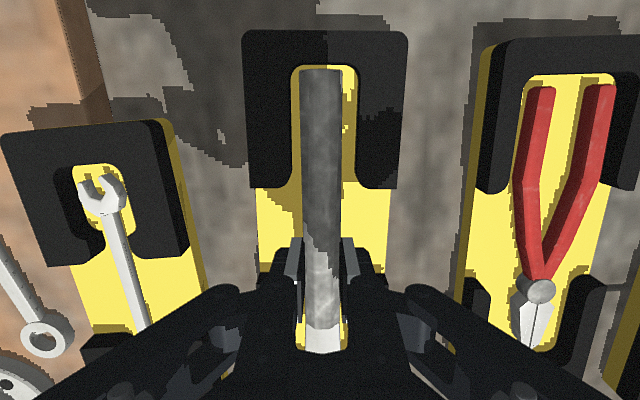

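The chisel is centred over its slot (the bar spans 302–342, the slot 290–358). Lowering.

Request:
{"op": "step_arm", "data": {"commands": [[8, [0, 0, 20], 0], [8, [0, 0, 32], 0], [8, [0, 0, 34], 0], [8, [0, 0, 34], 0], [30, [0, 0, 34], 0], [50, [0, 0, 34], 0], [50, [0, 0, 34], 0], [50, [0, 0, 34], 0], [50, [0, 0, 0], 0], [50, [0, 0, -60], 0], [50, [0, 0, -80], 0]]}}

```text
t: 20.58
tool_pos: [0.4742, -0.0146, 0.1338]
tool_rot: [0.093, 3.133, -0.002]
contact_force: [-0.2, -0.0, 0.1]
opening: 0.0428
grip_force: 0.0
```

```bash
python3 -c "
from h import *
plan((456,-238,100,12),(456,-238,2,12))"
```

```text
t 20.57 tcp [474.2 -14.6 133.8] theta -3.4 tilt [-0.007 -0.001 -1.   ] q6 -1.7 open 0.0428 grip 0.0 F [-0.2 -0.   0.1]
(456, -238, 100, 12) -> [5.2, -224.1, 33.9] -15.4
(456, -238, 2, 12) -> [5.9, -224.0, 131.9] -15.4
```

Request:
{"op": "step_arm", "data": {"commands": [[40, [2, -55, 0], -5], [40, [4, -110, 0], -15], [40, [6, -170, 0], -15.5], [40, [6, -222, 0], -15.5], [40, [6, -222, 20], -15.5], [40, [6, -222, 33], -15.5], [40, [6, -222, 33], -15.5], [40, [6, -222, 33], -15.5]]}}

```text
t: 21.58
tool_pos: [0.4531, -0.2349, 0.0967]
tool_rot: [-0.333, 3.124, -0.001]
contact_force: [0.3, -0.6, 0.2]
opening: 0.0343
grip_force: 0.0
```

```bash
python3 -c "
from h import *
plan((453,-236,2,12)); snap('wrist','w11')"
```

```text
t 21.57 tcp [ 453.1 -234.9   96.7] theta 12.2 tilt [-0. -0. -1.] q6 -2.41 open 0.0343 grip 0.0 F [ 0.3 -0.6  0.2]
(453, -236, 2, 12) -> [0.3, -1.0, 94.7] 0.2
```

View pics/w11.png

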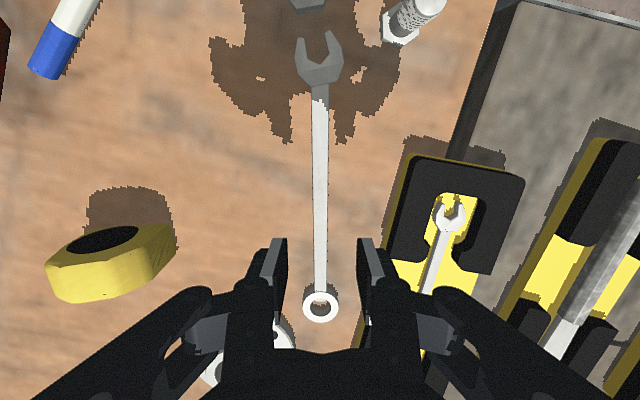

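The long spanner is unchanged, on x≈320 between the fingers, with ends at rows 33 and 323. Gripping and lifting it.

Request:
{"op": "step_arm", "data": {"commands": [[40, [0, -1, 50], 0], [40, [0, -1, 85], 0], [40, [0, -1, 94], 0], [40, [0, -1, 94.5], 0], [10, [0, -1, 94.5], 0], [4, [0, -1, 94.5], 0], [4, [0, -1, 94.5], 0], [4, [0, -1, 94.5], 0], [4, [0, -1, 60], 0], [4, [0, -1, 0], 0], [4, [0, -1, -20], 0], [4, [0, -1, -20], 0]]}}

```text
t: 23.12
tool_pos: [0.4542, -0.2373, 0.1188]
tool_rot: [-0.331, 3.12, -0.006]
contact_force: [0.6, -0.2, -2.2]
opening: 0.0103
grip_force: 59.1
```

```bash
python3 -c "
from h import *
im,K,T=load('w11'); P=ray(K,T,[(319,33),(320,323)],.007)*1000; print(P.round(1),np.linalg.norm(P[1]-P[0]),P.mean(0))
plan((482.5,241.5,115,-2.7))"
```

```text
[[ 341.2 -261.1    7. ]
 [ 567.5 -212.2    7. ]] 231.56599832752653 [ 454.36672982 -236.64863773    7.        ]
t 23.12 tcp [ 454.2 -237.3  118.8] theta 12.1 tilt [-0.003 -0.004 -1.   ] q6 -2.41 open 0.0103 grip 59.1 F [ 0.6 -0.2 -2.2]
(482.5, 241.5, 115, -2.7) -> [-128.0, 462.3, 2.4] 14.8
```

Request:
{"op": "step_arm", "data": {"commands": [[4, [-14, 50, 0], 2], [4, [-28, 105, 0], 4], [4, [-42, 160, 0], 6], [4, [-56, 215, 0], 8], [4, [-72, 270, 0], 10], [4, [-88, 325, 0], 12], [4, [-104, 380, 0], 14.8], [4, [-120, 435, 0], 14.8], [4, [-128, 461, 0], 14.8], [4, [-128, 461, 0], 14.8], [4, [-128, 461, 40], 14.8], [4, [-128, 461, 60], 14.8]]}}

```text
t: 24.62
tool_pos: [0.4791, 0.2395, 0.0526]
tool_rot: [-0.075, -3.136, 0.004]
contact_force: [-0.0, -0.0, -2.6]
opening: 0.0103
grip_force: 59.3
```

Request:
{"op": "step_arm", "data": {"commands": [[4, [0, 0, 0], 0], [4, [0, 0, 0], 0]]}}

```text
t: 24.88
tool_pos: [0.4817, 0.2406, 0.0566]
tool_rot: [0.075, 3.14, -0.0]
contact_force: [0.7, -0.5, -1.8]
opening: 0.0104
grip_force: 59.3
```

```bash
python3 -c "
from h import *
plan((482,241.5,14,-2.7)); snap('wrist','w12')"
```

```text
t 24.88 tcp [481.7 240.6  56.6] theta -2.7 tilt [-0. -0. -1.] q6 -1.2 open 0.0104 grip 59.3 F [ 0.7 -0.5 -1.8]
(482, 241.5, 14, -2.7) -> [-0.2, 0.9, 42.6] -0.0
```

View pics/w12.png

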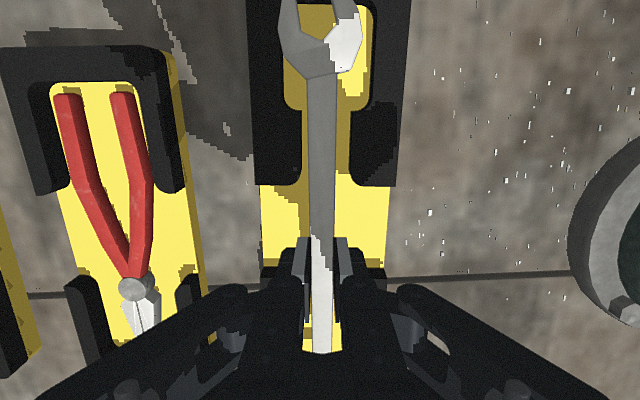

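The head (279–361) sits about 3 mm left of the recess centre (284–373). Shifting +2 mm in y and lowering.

Request:
{"op": "step_arm", "data": {"commands": [[4, [0, 2, 5], 0], [4, [0, 2, 25], 0], [4, [0, 2, 38], 0], [4, [0, 2, 42], 0], [4, [0, 2, 42], 0], [20, [0, 2, 42], 0], [40, [0, 2, 42], 0], [40, [0, 2, 42], 0], [40, [0, 2, 0], 0], [40, [0, 2, -60], 0], [40, [0, 2, -120], 0], [40, [0, 2, -150], 0]]}}

```text
t: 26.42
tool_pos: [0.4831, 0.2437, 0.2109]
tool_rot: [0.074, 3.135, 0.003]
contact_force: [0.4, -0.7, 0.2]
opening: 0.0344
grip_force: 0.0
```

Request:
{"op": "step_arm", "data": {"commands": [[40, [40, -120, -40], 0], [40, [60, -120, -40], 0], [40, [60, -120, -40], 0], [40, [60, -120, -40], 0]]}}

```text
t: 26.92
tool_pos: [0.4161, 0.1259, 0.2467]
tool_rot: [0.076, 3.139, 0.001]
contact_force: [0.1, -0.4, -0.7]
opening: 0.0342
grip_force: 0.0
```

```bash
python3 -c "
from h import *
plan(); snap('wrist','w13'); im,_,_=snap('side','s13')
a=cv2.imread('pics/w13.png'); b=cv2.resize(cv2.imread('pics/s13.png')[170:320,250:410],None,fx=1.5,fy=1.5)
c=np.zeros((400+b.shape[0],640,3),np.uint8)[:600]; c[:400]=a; c[400:,:b.shape[1]]=b[:200]; cv2.imwrite('pics/end.png',c)"
```

```text
t 26.93 tcp [416.1 125.9 246.7] theta -2.8 tilt [-0.002  0.001 -1.   ] q6 -1.4 open 0.0342 grip 0.0 F [ 0.1 -0.4 -0.7]
```

View pics/end.png

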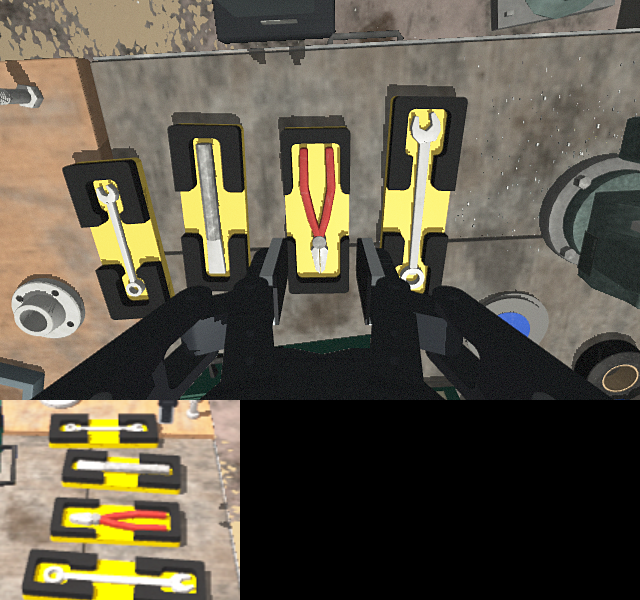

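All four tools lie in their recesses: the short spanner at (120,240), chisel (210,210), pliers (318,210) and long spanner (420,200). The flange is unmoved.

```bash
python3 -c "
from station import finish_job
print(finish_job())"
```

```text
the job is handed in; nothing more can be done
None
```

The final wrist and side pictures showed all four tools flat in their own recesses, the tape measure and flange were left alone, and the job was handed in at about 27 s of the 128 s allowed.

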